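Lay out the pigment sample set around the foam block

TASK

Lay out the pigment samples around the white foam block: the round tin on the middle of its top, the petri dish in front of it (towards the robot), the taller of the two black-capped vials behind it, and the amber dropper bottle beside it, on the side where the jar of swabs stands. The dish, the vial and the bottle each stand on the bench opposite the middle of the face they belong to, with about 3 cm of clear bench between them and the block. Everything ends upright and let go; leave the short vial and the two paint tubes where they are.

Things in the scene. Friction and masses are not known exactly. Their poses are not given: they have to be found in the camera images.
- block: rectangular white foam block, 74 mm (its x) x 91 mm (its y) x 26 mm high, fixed to the bench, turned by at most 0.25 rad. Origin: centre of its underside. Its x axis points away from the robot through the middle of its back face, so -x goes through its front face; its y axis points to the robot's left through the middle of its left face.
- jar: glass pot filled with cotton swabs, about 60 mm across; glass 63 mm high, swabs to 89 mm; fixed. Origin: centre of its underside. It stands to the left or to the right of the block, about 0.27 m from it, and only tells which side of the block the dropper bottle belongs on.
- tin_mid (a point): small round white metal tin with lid, loose, 47 mm diameter, 21 mm high, 30 g. Point: its centre, half-way up (10.5 mm over its underside); z up.
- dish_mid (a point): round glass petri dish, closed, with an ochre disc of pigment in it, loose, 54 mm diameter, 13 mm high, 30 g. Point: its centre, half-way up (6.5 mm over its underside); z up.
- dropper_mid (a point): amber dropper bottle with black rubber teat, loose, 92 mm high, 60 g: body 30 mm diameter up to 52 mm over its underside, then a cap of 22 mm diameter up to 63 mm, then the teat of 12 mm diameter. Point: its centre, half-way up (46 mm over its underside, on the body); z up.
- tallvial_mid (a point): the taller glass vial with black screw cap, loose, 53 mm high, 17 mm diameter (cap 18 mm, the uppermost 13 mm), 18 g; its uneven foot lets it lean by up to 0.05 rad. Point: its centre, half-way up (26.5 mm over its underside); z up.
- shortvial_mid (a point): the shorter glass vial with black screw cap, 39 mm high, 17 mm diameter, loose; stays where it is. Point: its centre, half-way up (19.5 mm).
- tube_a: white paint tube with white cap lying on the bench, 28 x 108 mm (along its y), 24 mm high, loose; stays where it is. Origin: centre of its underside.
- tube_b: white paint tube with a brown band and black cap lying on the bench, 25 x 108 mm (along its y), 22 mm high, loose; stays where it is. Origin: centre of its underside.
Things that resemble listed ones, but are neither listed nor needed, are in the scene too. Several things look just like the part that bears tin_mid: the one meant starts farthest from the robot's base. Leave any blue look-alike of the part that bears dish_mid alone.

How it is judged:
By the outcome, as a careful person would: the job done as asked, in the order asked, and still so for the second after the job is handed in, with the robot touching nothing.
It also fails if it takes over 128 s, if anything falls off the work surface, if the arm or the gripper's body presses on something with over 40 N, if the wrist force passes 120 N, or if a joint passes its speed limit or range.

ROBOT

A 6-joint arm with a two-finger parallel gripper is mounted at the origin on a cart in front of the work surface, level with it; the furniture and walls round the work are solid. World frame = base frame: x ahead of the robot, y to its left, z up, the work surface at z = 0. Lengths are in m, angles in rad, forces in N, time in s.
With the tool pointing down it reaches from about 0.35 to 0.775 m from the base axis. Payload 5.5 kg.
Tool frame: the origin (TCP) lies at the very end of the fingers, on their centre line; the grasp point (between the pads) lies 19 mm behind it; z points along the fingers, y is the line along which they close (so a half turn about z gives the same grasp; the last joint's range is limited). The gripper opens to 85 mm and grips with 20 to 120 N. Pads are 22 mm wide; open, the fingers measure 114 mm over their backs; the gripper's body (76 mm by 85 mm) begins 54 mm behind the grasp point. The pads swing forward as they close: fully open they stand 13 mm farther back than shut.
Start: joints at [1.046, 0.313, 0.046, 1.304, 0, 1.431], TCP at [0.216, 0.533, 0.231] pointing down, gripper open.
Joint ranges: [-2.76, 2.76], [-0.86, 1.69], [-1.03, 1.26], [-2.2, 2.34], [-1.47, 1.5], [-3.14, 3.14]. Speed limits (rad/s): [2.57, 2.57, 3.14, 3.14, 3.14, 3.14].

INTERFACE

Orientations are given as a unit quaternion [w, x, y, z].
In Python, from workcell import env gives the robot as it stands. The module is installed in compiled form; this text tells all that it offers.
- The arm moves only by the tool jog_arm, never from a script. Its argument "rows" is a list of rows, each a list of 6 numbers: the shift along the world's x, y, z in units of 40 mm (1.0 is 40 mm), then the turn, a rotation vector about the world's x, y, z in units of 6 degrees (1.0 is 6 degrees). In form: [[x, y, z, wx, wy, wz], ...]. A call has 1 to 12 rows; each row is the pose to reach, as a shift and turn from the pose commanded when the call began; what a row does not reach only later rows make up. A row lasts 1/12 s, in which the tool goes at most 41.7 mm and 7.16 degrees, less where a joint would pass 70% of its speed; a pose out of reach is approached as far as the arm can. A call with a gripper value outside its range is refused whole. "jaw" is the gripper command: -1 is fully open, 1 is shut, values between are in proportion, set as the call begins (left out, the last holds). The fingers move at their own pace and stop on an object; "force" is the grip in N (left out, the last holds). Time passes only in rows, so rows that repeat a pose let the fingers close. It gives the time, the measured TCP pose, the force, the opening and the grip force at its end, in the units of the state.
- env.get_state(): the state, without advancing time (a new reading comes with each control period).
- env.read_camera(name): name is "scene" or "side" or "wrist"; returns a dict with "pixels" (480x640x3 uint8, red, green, blue), "mtx" (3x3 intrinsics, pixels), "k1" (the pictures are not rectified: a ray, as slopes to the right and down, at radius r is drawn at 1 + k1 r^2 times it, then the intrinsics apply), "cam_to_world" (4x4, takes a point from camera to world coordinates). Camera axes: x right, y up, looking along -z (the intrinsics and any distortion apply to the point x, -y, -z); pixel columns grow to the right and rows downward; lengths in m; the calibration is good to about 2 mm. A picture is of the moment at which its call begins. There is no depth.
- env.hand_in(): hands the job in; it is judged then, once.
The state is a dict: "clock": time; "joint_pos": joint angles; "qvel": joint speeds; "tau": joint torques, N m; "tcp_pos": TCP position; "orientation": TCP orientation; "wrist_force": force on the tool from outside, world axes, zero at the start; "ft_torque": the same for the moment, N m; "finger_gap": finger opening in m; "grip_force": force on a finger pad.
Only numpy, scipy, OpenCV 4.12 (cv2) and the standard library are available. Lean on these libraries where they do the work, as an engineer would, in place of code of your own. Each camera call takes 0.05 s, during which the arm holds its last target. There are 200 camera calls.

## Working session

There is one attempt and no reset: what is moved stays moved. The work goes in short steps, Python scripts to look and compute and a tool call to move; the robot and the scene stay as the last step left them, time stands still between calls to the robot, and variables do not carry over. Pictures are saved under pics/ and viewed, at most 14 in all, crops included, and the job is handed in when it is done.

Besides the shell and the picture viewer there is one more tool, called after "Emit:" as a command line: name --pt "numbers of a row" for each row, then --argument value for the rest. jog_arm: Moves the arm, as the interface text tells. Its arguments: {"type":"object","properties":{"rows":{"type":"array","items":{"type":"array","items":{"type":"number"}}},"jaw":{"type":"number"},"force":{"type":"number"}},"required":["rows"]}

```bash
mkdir -p pics; cat > h.py <<'E'
import numpy as np, cv2, pickle
from workcell import env
def snap(n,f):
    c=env.read_camera(n); cv2.imwrite(f'pics/{f}.png',c['pixels'][:,:,::-1]); pickle.dump(c,open(f'pics/{f}.pkl','wb')); return c
def load(f): return pickle.load(open(f'pics/{f}.pkl','rb'))
def ray(c,u,v):
    K=np.array(c['mtx']); x=(u-K[0,2])/K[0,0]; y=(v-K[1,2])/K[1,1]; k=c['k1']
    rd=np.hypot(x,y); r=rd
    for _ in range(20): r=rd/(1+k*r*r)
    s=r/rd if rd>0 else 1
    T=np.array(c['cam_to_world']); return T[:3,3], T[:3,:3]@np.array([x*s,-y*s,-1])
def at(c,u,v,z):
    o,d=ray(c,u,v); return o+d*(z-o[2])/d[2]
def proj(c,p):
    T=np.array(c['cam_to_world']); q=T[:3,:3].T@(np.asarray(p)-T[:3,3]); x,y=q[0]/-q[2],-q[1]/-q[2]
    s=1+c['k1']*(x*x+y*y); K=np.array(c['mtx']); return np.array([K[0,0]*x*s+K[0,2],K[1,1]*y*s+K[1,2]])
E
python3 - <<'E'
from h import *
np.set_printoptions(precision=3,suppress=True)
for n in ['scene','side','wrist']:
    c=snap(n,n+'0'); print(n,c['cam_to_world'],c['mtx'],c['k1'])
print(env.get_state())
E
```

```text
scene [[ 0.717  0.331 -0.613 -0.144]
 [-0.697  0.349 -0.626 -0.734]
 [ 0.007  0.877  0.481  0.607]
 [ 0.     0.     0.     1.   ]] [[489.71    0.    329.388]
 [  0.    489.71  234.639]
 [  0.      0.      1.   ]] -0.1005218819845094
side [[-0.999 -0.023  0.037  0.598]
 [ 0.044 -0.419  0.907  0.817]
 [-0.006  0.908  0.42   0.428]
 [ 0.     0.     0.     1.   ]] [[443.459   0.    317.928]
 [  0.    443.459 232.979]
 [  0.      0.      1.   ]] 0.0038157760256397263
wrist [[ 0.376 -0.885 -0.275  0.146]
 [ 0.927  0.359  0.113  0.561]
 [-0.001 -0.298  0.955  0.373]
 [ 0.     0.     0.     1.   ]] [[340.387   0.    321.219]
 [  0.    340.387 244.597]
 [  0.      0.      1.   ]] -0.0528428844020777
{'clock': 0.15, 'joint_pos': array([ 1.046,  0.314,  0.045,  1.304, -0.   ,  1.431]), 'qvel': array([ 0.   , -0.003,  0.002, -0.001,  0.   , -0.   ]), 'tau': array([  0.002, -48.106,  29.882,   0.014,  -0.   ,   0.   ]), 'tcp_pos': array([0.216, 0.533, 0.231]), 'orientation': array([-0.   ,  0.191,  0.982, -0.001]), 'wrist_force': array([ 0.961, -0.017,  0.21 ]), 'ft_torque': array([0.055, 0.019, 0.023]), 'grip_force': 0.0, 'finger_gap': 0.0852566324178033}
```

View pics/scene0.png

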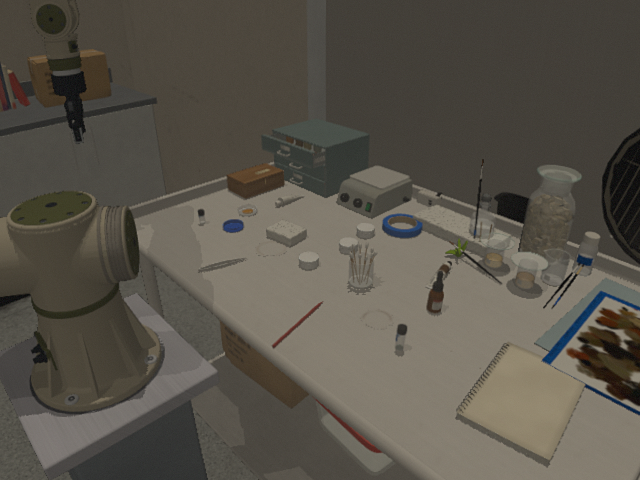

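View pics/side0.png

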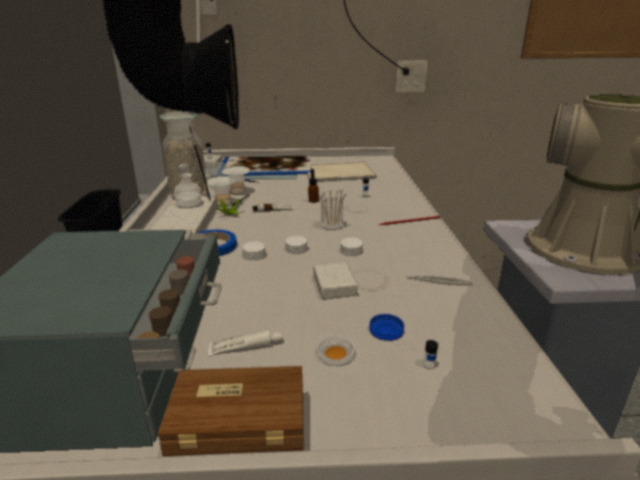

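Scene view: block at about (287,233), jar at (361,275) to its right, ochre dish (247,210), blue dish (233,225). Tins are at (309,260), (347,244) and (365,230), vials at (201,216) and (401,336), and the dropper at (435,297). A faint ring lies in front of the block at (271,248).

```bash
python3 - <<'E'
from h import *
np.set_printoptions(precision=3,suppress=True)
s=load('scene0');d=load('side0')
P=[('tinA',(309,255),(351,243),.021),('tinB',(347,240),(296,241),.021),('tinC',(365,226),(254,247),.021),('dish',(247,209),(336,350),.013),('blue',(233,224),(387,324),.013),
('vialL foot',(201,223),(429,366),0),('vialL top',(201,210),(431,341),.05),('vialR foot',(400,352),(366,196),0),('vialR top',(402,324),(366,179),.05),('drop foot',(434,312),(313,202),0),('drop top',(440,273),(312,170),.092),('jar foot',(361,290),(332,228),0),('block',(287,228),(334,275),.026),('ring',(271,249),(371,280),0),('ring2',(377,319),(358,208),0)]
for n,a,b,z in P:
    o1,d1=ray(s,*a);o2,d2=ray(d,*b)
    A=np.c_[d1,-d2];t=np.linalg.lstsq(A,o2-o1,rcond=None)[0]
    print(n,at(s,*a,z),at(d,*b,z),'tri',(o1+d1*t[0]+o2+d2*t[1])/2)
a=cv2.imread('pics/scene0.png');b=cv2.imread('pics/side0.png')
A=cv2.resize(a[195:275,185:345],(800,400),interpolation=cv2.INTER_CUBIC)
B=cv2.resize(b[230:380,270:470],(400,300)  ,interpolation=cv2.INTER_CUBIC)
C=cv2.resize(a[260:370,340:460],(400,300),interpolation=cv2.INTER_CUBIC)
cv2.imwrite('pics/z0.png',np.vstack([A,np.hstack([B,C])])[:600] if 0 else np.vstack([cv2.resize(A,(600,300)),np.hstack([cv2.resize(B,(300,225)),cv2.resize(C,(300,225))])]))
E
```

```text
tinA [ 0.501 -0.009  0.021] [ 0.495 -0.01   0.021] tri [ 0.497 -0.011  0.022]
tinB [ 0.615 -0.02   0.021] [ 0.61  -0.026  0.021] tri [ 0.611 -0.023  0.023]
tinC [ 0.702 -0.001  0.021] [ 0.696 -0.003  0.021] tri [ 0.697 -0.004  0.022]
dish [0.55  0.304 0.013] [0.553 0.316 0.013] tri [0.553 0.311 0.009]
blue [0.47  0.255 0.013] [0.469 0.259 0.013] tri [0.47  0.257 0.012]
vialL foot [0.423 0.342 0.   ] [0.425 0.341 0.   ] tri [0.424 0.341 0.   ]
vialL top [0.416 0.318 0.05 ] [0.429 0.349 0.05 ] tri [0.425 0.337 0.04 ]
vialR foot [ 0.415 -0.348  0.   ] [ 0.414 -0.349 -0.   ] tri [ 0.415 -0.348  0.   ]
vialR top [ 0.429 -0.336  0.05 ] [ 0.417 -0.348  0.05 ] tri [ 0.42  -0.339  0.055]
drop foot [ 0.557 -0.322  0.   ] [ 0.564 -0.31   0.   ] tri [ 0.563 -0.319 -0.004]
drop top [ 0.56  -0.321  0.092] [ 0.566 -0.303  0.092] tri [ 0.566 -0.317  0.088]
jar foot [ 0.507 -0.167  0.   ] [ 0.525 -0.135  0.   ] tri [ 0.522 -0.156 -0.011]
block [0.543 0.121 0.026] [0.541 0.128 0.026] tri [0.542 0.123 0.024]
ring [0.475 0.102 0.   ] [0.47  0.106 0.   ] tri [ 0.472  0.102 -0.   ]
ring2 [ 0.457 -0.256  0.   ] [ 0.448 -0.259  0.   ] tri [ 0.451 -0.258  0.002]
```

View pics/z0.png

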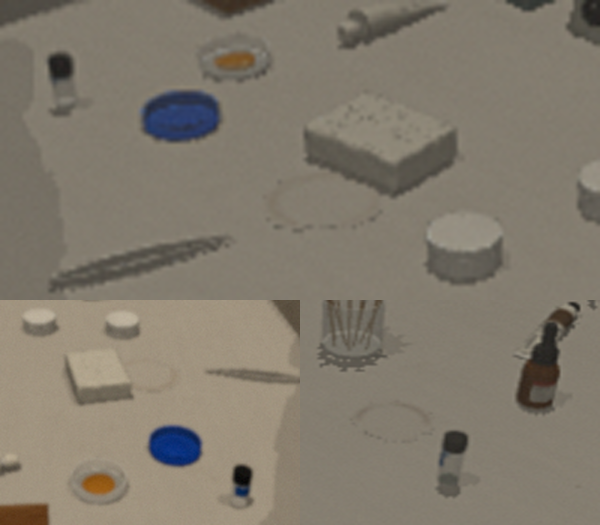

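The rings are flat stains. The left vial is about 40 mm and the right one about 54 mm, so the right one is the tall vial. Tin C, at (0.698,-0.003), is farthest from the base. The jar is on the right, so the dropper goes there.

I'll move to a spot where the wrist camera can see both the block and the tin.

Emit:
jog_arm --pt "7 -8.4 0 0 0 2.7" --pt "7 -8.4 0 0 0 2.7" --pt "7 -8.4 0 0 0 2.7" --pt "7 -8.4 0 0 0 2.7" --pt "7 -8.4 0 0 0 2.7" --pt "7 -8.4 0 0 0 2.7" --pt "7 -8.4 0 0 0 2.7" --pt "7 -8.4 0 0 0 2.7" --pt "7 -8.4 0 0 0 2.7" --pt "7 -8.4 0 0 0 2.7" --pt "7 -8.4 0 0 0 2.7" --pt "7 -8.4 0 0 0 2.7" --jaw -1 --force 25

```text
clock: 1.15
tcp_pos: [0.4991, 0.193, 0.2307]
orientation: [0.001, 0.054, 0.999, -0.001]
wrist_force: [0.0, 0.3, 0.3]
finger_gap: 0.0856
grip_force: 0.0
```

Emit:
jog_arm --pt "2.6 -3.4 0 0 0 0.95" --pt "2.6 -3.4 0 0 0 0.95" --pt "2.6 -3.4 0 0 0 0.95" --pt "2.6 -3.4 0 0 0 0.95" --pt "2.6 -3.4 0 0 0 0.95" --pt "2.6 -3.4 0 0 0 0.95" --pt "2.6 -3.4 0 0 0 0.95" --pt "2.6 -3.4 0 0 0 0.95"

```text
clock: 1.82
tcp_pos: [0.5988, 0.0622, 0.2312]
orientation: [-0.001, 0.001, 1.0, 0.0]
wrist_force: [0.6, -0.4, 0.0]
finger_gap: 0.0853
grip_force: 0.0
```

```bash
python3 - <<'E'
from h import *
s=env.get_state();print(s['clock'],s['tcp_pos'],s['orientation'],s['joint_pos'].round(2))
snap('wrist','w1')
E
```

```text
1.8167 [0.59882204 0.06224547 0.23116675] [-5.76179568e-04  6.44874616e-04  9.99999595e-01  2.50183752e-04] [-0.03  0.37  0.12  1.33  0.   -0.03]
```

View pics/w1.png

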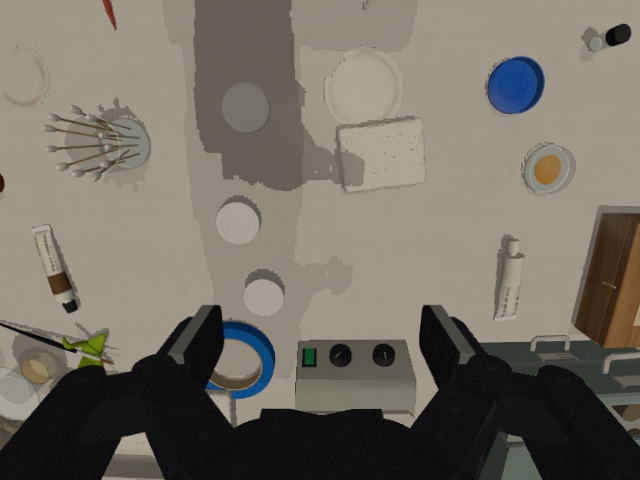

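The wrist view shows the block at (337–426,117–193), the ochre dish at (549,169) and the far tin C at (263,297). The tape roll at (240,360) is close behind tin C. I'll fit the block pose and the tin and dish circles.

```bash
python3 - <<'E'
from h import *
np.set_printoptions(precision=4,suppress=True)
c=load('w1');im=cv2.imread('pics/w1.png')
x0,y0,w,h=320,100,125,110
for n,p,z in [('tinC',(263,296),.021),('tinB',(238,222),.021),('dish',(548,169),.013),('tape',(240,360),.02),('blue',(516,85),.013),('shortfoot',(594,44),0)]: print(n,at(c,*p,z))
for p in [(337,126),(421,117),(426,187),(343,193)]: print(at(c,*p,.026))
cr=cv2.resize(im[y0:y0+h,x0:x0+w],None,fx=4.5,fy=4.5,interpolation=cv2.INTER_CUBIC)
t=cv2.resize(im[265:330,230:300],None,fx=3,fy=3,interpolation=cv2.INTER_CUBIC)
d=cv2.resize(im[135:200,515:585],None,fx=3,fy=3,interpolation=cv2.INTER_CUBIC)
o=np.zeros((495,562+210,3),np.uint8);o[:cr.shape[0],:cr.shape[1]]=cr;o[:195,562:772]=t;o[200:395,562:772]=d
cv2.imwrite('pics/z1.png',o)
E
```

```text
tinC [ 0.6944 -0.0046  0.021 ]
tinB [ 0.6078 -0.0267  0.021 ]
dish [0.5519 0.3037 0.013 ]
tape [ 0.7817 -0.0381  0.02  ]
blue [0.4698 0.2561 0.013 ]
shortfoot [0.4255 0.3414 0.    ]
[0.5111 0.0775 0.026 ]
[0.5025 0.1588 0.026 ]
[0.5702 0.1692 0.026 ]
[0.5764 0.0843 0.026 ]
```

View pics/z1.png

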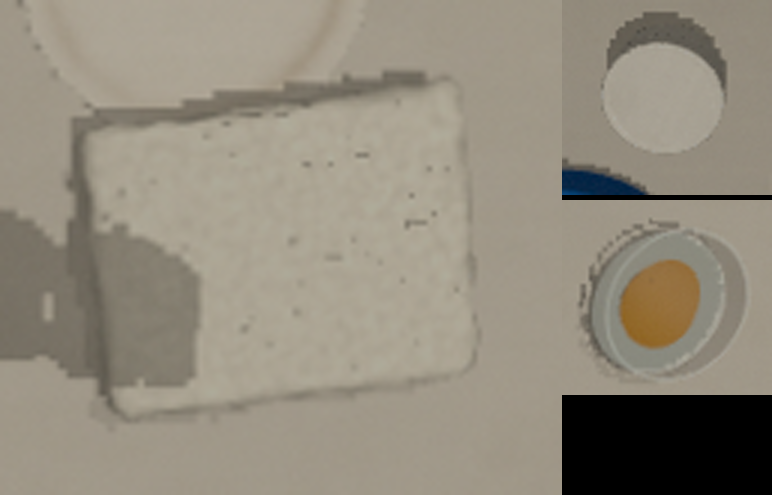

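```bash
python3 - <<'E'
from h import *
from scipy.optimize import least_squares
np.set_printoptions(precision=4,suppress=True)
c=load('w1')
for n,p,z in [('tinC',(263.7,297.7),.021),('dishtop',(553,169.5),.013),('dishbot',(547.3,169.5),0),('pig',(547.7,169.3),.003)]: print(n,at(c,*p,z))
px=np.array([(83,130),(460,80),(476,368),(115,418)])/4.5+[320,100]
L=np.array([(-37,-45.5),(-37,45.5),(37,45.5),(37,-45.5)])/1000
def B(q,v): 
    C,S=np.cos(q[2]),np.sin(q[2]); v=np.atleast_2d(v); return np.c_[q[0]+C*v[:,0]-S*v[:,1],q[1]+S*v[:,0]+C*v[:,1]]
f=lambda q:np.concatenate([proj(c,[*p,.026])-u for p,u in zip(B(q,L),px)])
r=least_squares(f,[.54,.123,.05]);print(r.x,r.fun)
q=r.x
T=B(q,[(0,0),(-.094,0),(.0755,0),(0,-.0905)]);print('targets tin,dish,vial,drop',T)
E
```

```text
tinC [ 0.6966 -0.0039  0.021 ]
dishtop [0.5523 0.3094 0.013 ]
dishbot [0.5534 0.3117 0.    ]
pig [0.553  0.3102 0.003 ]
[0.5403 0.1237 0.1336] [-5.3448 -4.4656  4.3426 -6.0522  4.578   5.9126 -3.4005  6.503 ]
targets tin,dish,vial,drop [[0.5403 0.1237]
 [0.4471 0.1112]
 [0.6151 0.1338]
 [0.5523 0.034 ]]
```

```bash
python3 - <<'E'
from h import *
np.set_printoptions(precision=4,suppress=True)
c=load('w1');g=c['pixels'].mean(2).astype(int)
print('tin row297',g[297,236:292]);print('tin col263',g[268:325,263])
print('dish row169',c['pixels'][169,518:582].tolist()[::2])
print('block row150',g[150,330:350],g[150,415:435]);print('col385',g[115:130,385],g[178:198,385])
# scale test: known points between views
print(at(c,240,297,.021),at(c,285,297,.021))
E
```

```text
tin row297 [137 138 136 138 137 138 137 148 156 159 154 154 153 155 156 155 155 154
 155 156 157 158 158 158 159 159 158 158 156 158 159 157 158 159 159 158
 158 157 157 157 159 158 157 157 157 156 156 142 118 138 138 138 137 136
 137 139]
tin col263 [135  95  92  93  93  94  90  88  91  90  92 125 161 156 158 158 159 159
 159 159 159 158 157 158 157 158 159 158 156 158 158 159 159 159 159 159
 158 157 157 157 156 156 159 160 157 155 159 157 133 137 137 138 137 138
 138 137 137]
dish row169 [[159, 151, 136], [134, 128, 115], [143, 135, 121], [102, 99, 88], [132, 132, 121], [132, 130, 121], [150, 151, 141], [137, 137, 126], [131, 114, 90], [144, 103, 44], [146, 105, 48], [146, 108, 51], [149, 110, 54], [149, 110, 57], [149, 110, 56], [149, 111, 59], [151, 113, 60], [151, 114, 63], [150, 112, 62], [149, 112, 62], [150, 114, 65], [144, 122, 91], [140, 139, 128], [140, 138, 128], [141, 140, 129], [157, 154, 142], [136, 129, 117], [136, 128, 117], [136, 128, 117], [154, 148, 137], [159, 150, 134], [159, 151, 135]]
block row150 [146 147 148 147 135 101 102 102  99  99 116 139 150 158 149 124 122 120
 140 162] [158 159 162 165 163 161 162 162 156 147 149 151 150 150 149 150 149 149
 150 149]
col385 [145 146 149 124 110 112 114 100 124 144 159 164 164 163 164] [160 162 162 162 162 163 161 158 153 131 126 144 150 149 149 149 149 148
 149 150]
[ 0.6957 -0.0311  0.021 ] [0.6957 0.0205 0.021 ]
```

Position estimates from the two methods agree: block (0.540,0.124, yaw 0.134), tin (0.697,-0.004), dish (0.553,0.310). Next I'll go down over the tin.

Emit:
jog_arm --pt "0.8 -0.55 -0.5 0 0 0" --pt "1.6 -1.1 -1.1 0 0 0" --pt "2.4 -1.63 -2 0 0 0" --pt "2.4 -1.63 -2.9 0 0 0" --pt "2.4 -1.63 -3.7 0 0 0" --pt "2.4 -1.63 -4.3 0 0 0" --pt "2.4 -1.63 -4.8 0 0 0" --pt "2.4 -1.63 -5 0 0 0" --pt "2.4 -1.63 -5 0 0 0" --pt "2.4 -1.63 -5 0 0 0"

```text
clock: 2.7
tcp_pos: [0.6959, -0.0031, 0.0323]
orientation: [0.0, 0.001, 1.0, 0.0]
wrist_force: [0.4, -0.5, 0.0]
finger_gap: 0.0858
grip_force: 0.0
```

Emit:
jog_arm --pt "0 0 -0.3 0 0 0" --pt "0 0 -0.6 0 0 0" --pt "0 0 -0.75 0 0 0" --pt "0 0 -0.75 0 0 0"

```text
clock: 3.03
tcp_pos: [0.6944, -0.004, -0.0006]
orientation: [-0.001, 0.001, 1.0, 0.0]
wrist_force: [-0.6, 0.2, 0.5]
finger_gap: 0.0853
grip_force: 0.0
```

Emit:
jog_arm --pt "0 0 0 0 0 0" --pt "0 0 0 0 0 0" --pt "0 0 0 0 0 0" --pt "0 0 0 0 0 0" --pt "0 0 0 0 0 0" --pt "0 0 0 0 0 0" --pt "0 0 0 0 0 0" --pt "0 0 0 0 0 0" --pt "0 0 0 0 0 0" --pt "0 0 0 0 0 0" --pt "0 0 0 0 0 0" --pt "0 0 0 0 0 0" --jaw 1

```text
clock: 4.03
tcp_pos: [0.6965, -0.0044, 0.0021]
orientation: [0.001, 0.001, 1.0, -0.0]
wrist_force: [0.6, -0.7, 6.2]
finger_gap: 0.0458
grip_force: 25.8
```

Emit:
jog_arm --pt "0 0 0.5 0 0 0" --pt "0 0 1.2 0 0 0" --pt "-0.4 0.3 2 0 0 0.1" --pt "-1.1 0.9 2.2 0 0 0.3" --pt "-1.8 1.5 2.2 0 0 0.6" --pt "-2.5 2.1 2.2 0 0 0.9" --pt "-3.2 2.7 2.2 0 0 1.1" --pt "-3.7 3.1 2.0 0 0 1.28" --pt "-3.89 3.2 1.7 0 0 1.28" --pt "-3.89 3.2 1.5 0 0 1.28" --pt "-3.89 3.2 1.4 0 0 1.28" --pt "-3.89 3.2 1.4 0 0 1.28"

```text
clock: 5.03
tcp_pos: [0.5403, 0.1233, 0.0561]
orientation: [-0.001, -0.065, 0.998, -0.0]
wrist_force: [-0.4, 0.2, -0.5]
finger_gap: 0.0455
grip_force: 25.8
```

```bash
python3 - <<'E'
from h import *
s=env.get_state();print(s['clock'],s['tcp_pos'],s['orientation'],s['finger_gap'])
c=snap('wrist','w2')
E
```

```text
5.0333 [0.54026151 0.12334422 0.05612198] [-7.47858889e-04 -6.54317239e-02  9.97856767e-01 -4.25413645e-05] 0.04553144809029971
```

View pics/w2.png

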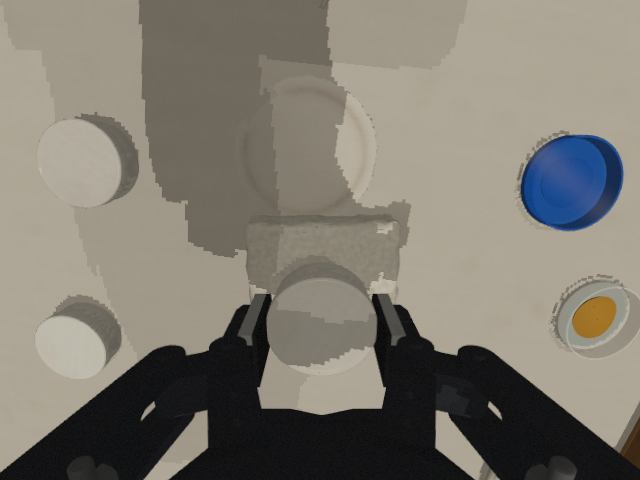

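The tin is held over the block. The block edge lies parallel to the gripper, and block centre column ≈323 matches the tin's ≈322. Now I'll check the front edge and then lower.

```bash
python3 - <<'E'
from h import *
c=load('w2')
for p,z in [((248,222),.026),((398,222),.026),((323,217),.026),((323,217),.02),((572,182),.013),((606,318),.013)]: print(p,at(c,*p,z))
for s in (-.033,-.037):
  print(proj(c,[.5403+s*.991,.1237+s*.133,.026]))
E
```

```text
(248, 222) [0.51157399 0.08054275 0.026     ]
(398, 222) [0.50142066 0.15807568 0.026     ]
(323, 217) [0.50389525 0.11895538 0.026     ]
(323, 217) [0.50522258 0.11916283 0.02      ]
(572, 182) [0.4685236 0.2542681 0.013    ]
(606, 318) [0.54802016 0.30798436 0.013     ]
[322.743285   223.98150588]
[322.7286813  216.46507532]
```

Emit:
jog_arm --pt "0 0 -0.3 0 0 0" --pt "0 0 -0.5 0 0 0" --pt "0 0 -0.64 0 0 0" --pt "0 0 -0.7 0 0 0" --pt "0 0 -0.7 0 0 0"

```text
clock: 5.5
tcp_pos: [0.5402, 0.1234, 0.0287]
orientation: [-0.001, -0.065, 0.998, 0.0]
wrist_force: [0.1, -0.5, -0.4]
finger_gap: 0.0455
grip_force: 25.8
```

Emit:
jog_arm --pt "0 0 -0.03 0 0 0" --pt "0 0 -0.05 0 0 0" --pt "0 0 -0.05 0 0 0"

```text
clock: 5.75
tcp_pos: [0.5407, 0.1237, 0.0281]
orientation: [0.0, -0.066, 0.998, -0.0]
wrist_force: [-0.4, -1.9, 2.2]
finger_gap: 0.0454
grip_force: 26.0
```

Emit:
jog_arm --pt "0 0 0 0 0 0" --pt "0 0 0 0 0 0" --pt "0 0 0 0 0 0" --pt "0 0 0 0 0 0" --pt "0 0 0 0 0 0" --pt "0 0 0 0 0 0" --pt "0 0 0.3 0 0 0" --pt "0 0 0.8 0 0 0" --pt "0 0 1.5 0 0 0" --pt "0 0 2.2 0 0 0" --pt "0 0 2.5 0 0 0" --jaw -0.3

```text
clock: 6.67
tcp_pos: [0.542, 0.124, 0.1309]
orientation: [0.002, -0.066, 0.998, 0.0]
wrist_force: [0.6, 0.7, 0.9]
finger_gap: 0.0554
grip_force: 0.0
```

Emit:
jog_arm --pt "0.1 1 0 0 0 0" --pt "0.2 2 0 0 0 0" --pt "0.3 3 -0.2 0 0 0" --pt "0.32 4 -0.6 0 0 0" --pt "0.32 4.6 -1.2 0 0 0" --pt "0.32 4.65 -1.8 0 0 0" --pt "0.32 4.65 -2.2 0 0 0" --pt "0.32 4.65 -2.2 0 0 0" --pt "0.32 4.65 -2.2 0 0 0" --jaw -1

```text
clock: 7.42
tcp_pos: [0.552, 0.3095, 0.0383]
orientation: [-0.001, -0.066, 0.998, -0.0]
wrist_force: [-0.7, 0.6, 0.3]
finger_gap: 0.0852
grip_force: 0.0
```

```bash
python3 - <<'E'
from h import *
s=env.get_state();print(s['clock'],s['tcp_pos'],s['orientation'],s['finger_gap'])
c=snap('wrist','w3')
E
```

```text
7.4167 [0.55197732 0.30951309 0.03826361] [-1.38175397e-03 -6.58531986e-02  9.97828271e-01 -4.33503239e-04] 0.08521407271033413
```

View pics/w3.png

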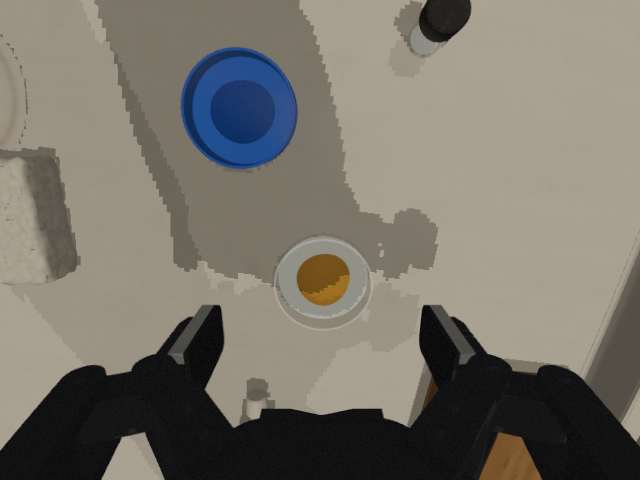

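The dish is centred between the fingers, at pixel (323,282). I'll check its world position.

```bash
python3 - <<'E'
from h import *
c=load('w3')
print(at(c,323,284,.013),at(c,323,280,.0),at(c,323,279,.003),at(c,275,280,.013),at(c,371,280,.013),proj(c,[.552,.3095,.02]))
E
```

```text
[0.55078685 0.30977465 0.013     ] [0.55398223 0.31026046 0.        ] [0.55210882 0.30999676 0.003     ] [0.55186147 0.28407202 0.013     ] [0.54515884 0.33487237 0.013     ] [322.22396166 291.56762922]
```

Emit:
jog_arm --pt "0 0 -0.4 0 0 0" --pt "0 0 -0.7 0 0 0" --pt "0 0 -0.88 0 0 0" --pt "0 0 -0.88 0 0 0" --pt "0 0 -0.88 0 0 0"

```text
clock: 7.88
tcp_pos: [0.553, 0.3094, 0.0042]
orientation: [-0.0, -0.065, 0.998, -0.0]
wrist_force: [0.4, -0.5, 0.7]
finger_gap: 0.0855
grip_force: 0.0
```

Emit:
jog_arm --pt "0 0 0 0 0 0" --pt "0 0 0 0 0 0" --pt "0 0 0 0 0 0" --pt "0 0 0 0 0 0" --pt "0 0 0 0 0 0" --pt "0 0 0 0 0 0" --pt "0 0 0 0 0 0" --pt "0 0 0 0 0 0" --pt "0 0 0 0 0 0" --pt "0 0 0 0 0 0" --jaw 1

```text
clock: 8.72
tcp_pos: [0.5536, 0.3099, 0.0053]
orientation: [0.001, -0.066, 0.998, 0.0]
wrist_force: [-0.8, -1.6, 5.8]
finger_gap: 0.051
grip_force: 25.8
```

Emit:
jog_arm --pt "0 0 0.5 0 0 0" --pt "0 0 1.2 0 0 0" --pt "-0.3 -0.6 1.8 0 0 0" --pt "-0.7 -1.3 2 0 0 0" --pt "-1.1 -2.0 2 0 0 0" --pt "-1.5 -2.8 2 0 0 0" --pt "-1.9 -3.5 2 0 0 0" --pt "-2.3 -4.3 2 0 0 0" --pt "-2.6 -4.9 1.7 0 0 0" --pt "-2.65 -4.97 1.2 0 0 0" --pt "-2.65 -4.97 0.8 0 0 0" --pt "-2.65 -4.97 0.8 0 0 0"

```text
clock: 9.72
tcp_pos: [0.4446, 0.1102, 0.0339]
orientation: [-0.002, -0.065, 0.998, 0.0]
wrist_force: [-0.6, -0.2, -0.6]
finger_gap: 0.0519
grip_force: 26.3
```

```bash
python3 - <<'E'
from h import *
s=env.get_state();print(s['clock'],s['tcp_pos'],s['finger_gap'],s['grip_force'])
c=snap('wrist','w4')
E
```

```text
9.7167 [0.44462564 0.11021471 0.0339412 ] 0.051877227822050925 26.343797310255468
```

View pics/w4.png

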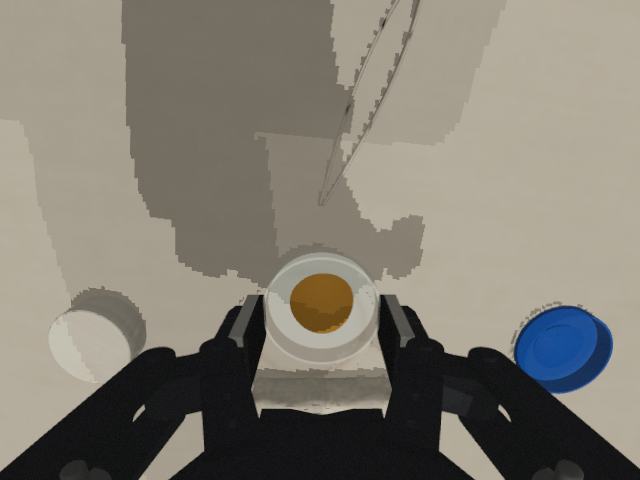

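The dish is held level in front of the block. I'll lower it, release it and rise.

Emit:
jog_arm --pt "0 0 -0.3 0 0 0" --pt "0 0 -0.55 0 0 0" --pt "0 0 -0.7 0 0 0" --pt "0 0 -0.77 0 0 0" --pt "0 0 -0.77 0 0 0"

```text
clock: 10.18
tcp_pos: [0.4474, 0.1113, 0.0056]
orientation: [0.0, -0.066, 0.998, 0.0]
wrist_force: [0.2, 1.0, 0.5]
finger_gap: 0.0515
grip_force: 26.3
```

Emit:
jog_arm --pt "0 0 0 0 0 0" --pt "0 0 0 0 0 0" --pt "0 0 0 0 0 0" --pt "0 0 0 0 0 0" --pt "0 0 0 0 0 0" --pt "0 0 0 0 0 0" --pt "0 0 0 0 0 0" --pt "0 0 0.5 0 0 0" --pt "0 0 1.2 0 0 0" --pt "0 0 2 0 0 0" --pt "0 0 2.8 0 0 0" --pt "0 0 3.5 0 0 0" --jaw -0.6

```text
clock: 11.18
tcp_pos: [0.447, 0.111, 0.1473]
orientation: [0.0, -0.066, 0.998, 0.0]
wrist_force: [0.3, 0.6, -0.1]
finger_gap: 0.0685
grip_force: 0.0
```

Emit:
jog_arm --pt "0 -0.9 0.2 0 0 0" --pt "-0.1 -1.8 0.2 0 0 0" --pt "-0.2 -2.8 0.2 0 0 0" --pt "-0.2 -3.8 0.2 0 0 0" --pt "-0.3 -4.8 0.2 0 0 0" --pt "-0.4 -5.8 0.2 0 0 0" --pt "-0.4 -6.8 0.2 0 0 0" --pt "-0.5 -7.8 0.2 0 0 0" --pt "-0.6 -8.8 0.2 0 0 0" --pt "-0.7 -9.8 0.2 0 0 0" --pt "-0.7 -10.7 0.2 0 0 0" --pt "-0.8 -11.4 0 0 0 0"

```text
clock: 12.18
tcp_pos: [0.4156, -0.349, 0.1465]
orientation: [0.001, -0.065, 0.998, -0.002]
wrist_force: [1.6, -0.2, -0.5]
finger_gap: 0.0685
grip_force: 0.0
```

Emit:
jog_arm --pt "0 -0.05 -0.5 0 0 0" --pt "0 -0.05 -1 0 0 0" --pt "0 -0.05 -1 0 0 0" --pt "0 -0.05 -1 0 0 0"

```text
clock: 12.52
tcp_pos: [0.414, -0.3461, 0.1043]
orientation: [-0.001, -0.065, 0.998, 0.001]
wrist_force: [1.2, -0.1, 0.5]
finger_gap: 0.0684
grip_force: 0.0
```

```bash
python3 - <<'E'
from h import *
s=env.get_state();print(s['clock'],s['tcp_pos'],s['orientation'],s['joint_pos'].round(2))
c=snap('wrist','w5')
E
```

```text
12.5167 [ 0.41402837 -0.34614701  0.10429922] [-0.00105621 -0.06547216  0.99785279  0.00144849] [-0.85  0.32 -0.27  0.99  0.   -0.98]
```

View pics/w5.png

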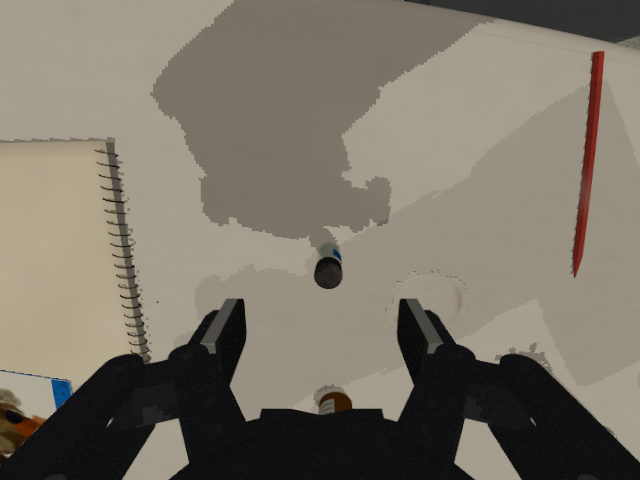

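The vial cap is at about (328,273) and its foot at about (330,247). Dropper is at (336,402).

```bash
python3 - <<'E'
from h import *
c=load('w5')
print('cap',at(c,328,273,.053),'foot',at(c,329,247,.0), 'body z.03',at(c,329,258,.03),'drop',at(c,336,402,.04))
print(proj(c,[.4150,-.346,0]),proj(c,[.415,-.346,.053]))
E
```

```text
cap [ 0.41661078 -0.34196642  0.053     ] foot [ 0.4165116  -0.34002272  0.        ] body z.03 [ 0.41487928 -0.34100692  0.03      ] drop [ 0.52462445 -0.32072404  0.04      ]
[321.4664428  244.14755667] [321.80793606 269.77395609]
```

Emit:
jog_arm --pt "0.03 0.12 -0.5 0 0 0" --pt "0.03 0.12 -1.1 0 0 0" --pt "0.03 0.12 -1.7 0 0 0" --pt "0.03 0.12 -2.1 0 0 0" --pt "0.03 0.12 -2.35 0 0 0" --pt "0.03 0.12 -2.35 0 0 0"

```text
clock: 13.07
tcp_pos: [0.416, -0.3413, 0.0106]
orientation: [-0.001, -0.066, 0.998, 0.001]
wrist_force: [0.8, -0.2, -0.3]
finger_gap: 0.0682
grip_force: 0.0
```

Emit:
jog_arm --pt "0 0 0 0 0 0" --pt "0 0 0 0 0 0" --pt "0 0 0 0 0 0" --pt "0 0 0 0 0 0" --pt "0 0 0 0 0 0" --pt "0 0 0 0 0 0" --pt "0 0 0 0 0 0" --pt "0 0 0 0 0 0" --pt "0 0 0 0 0 0" --pt "0 0 0 0 0 0" --pt "0 0 0 0 0 0" --pt "0 0 0 0 0 0" --jaw 1

```text
clock: 14.07
tcp_pos: [0.4169, -0.3427, 0.0125]
orientation: [0.001, -0.066, 0.998, -0.001]
wrist_force: [0.0, 0.5, 6.7]
finger_gap: 0.0167
grip_force: 24.2
```

Emit:
jog_arm --pt "0 0 0.4 0 0 0" --pt "0 0 1.0 0 0 0" --pt "0 0 1.9 0 0 0" --pt "0 0 2.8 0 0 0" --pt "0.1 0.2 3.6 0 0 0" --pt "0.4 0.9 3.8 0 0 0" --pt "0.7 1.7 3.8 0 0 0" --pt "1.1 2.5 3.8 0 0 0" --pt "1.4 3.4 3.8 0 0 0" --pt "1.8 4.3 3.8 0 0 0" --pt "2.1 5.2 3.8 0 0 0" --pt "2.5 6 3.8 0 0 0"

```text
clock: 15.07
tcp_pos: [0.516, -0.1, 0.1636]
orientation: [-0.0, -0.066, 0.998, 0.0]
wrist_force: [-0.0, -1.5, 0.3]
finger_gap: 0.0165
grip_force: 24.4
```

Emit:
jog_arm --pt "0.3 0.8 0 0 0 0" --pt "0.7 1.7 0 0 0 0" --pt "1.0 2.5 0 0 0 0" --pt "1.4 3.4 0 0 0 0" --pt "1.7 4.2 0 0 0 0" --pt "2.1 5.0 -0.1 0 0 0" --pt "2.4 5.7 -0.5 0 0 0" --pt "2.47 5.89 -1.2 0 0 0" --pt "2.47 5.89 -1.9 0 0 0" --pt "2.47 5.89 -2.5 0 0 0" --pt "2.47 5.89 -2.8 0 0 0" --pt "2.47 5.89 -2.8 0 0 0"

```text
clock: 16.07
tcp_pos: [0.6121, 0.1333, 0.0474]
orientation: [-0.003, -0.066, 0.998, -0.0]
wrist_force: [-0.1, -0.6, -0.8]
finger_gap: 0.0164
grip_force: 24.4
```

```bash
python3 - <<'E'
from h import *
s=env.get_state();print(s['clock'],s['tcp_pos'],s['finger_gap'],s['grip_force'])
a=snap('side','s6')['pixels'];c=snap('wrist','w6')['pixels']
o=np.zeros((480,800,3),np.uint8); o[:360,:480]=cv2.resize(c,(480,360),interpolation=cv2.INTER_AREA); o[:450,480:800]=cv2.resize(a[150:375,240:400],(320,450))
cv2.imwrite('pics/z6.png',o[:,:,::-1])
E
```

```text
16.0667 [0.6121428  0.133318   0.04741913] 0.01640123717422755 24.39604092389345
```

View pics/z6.png

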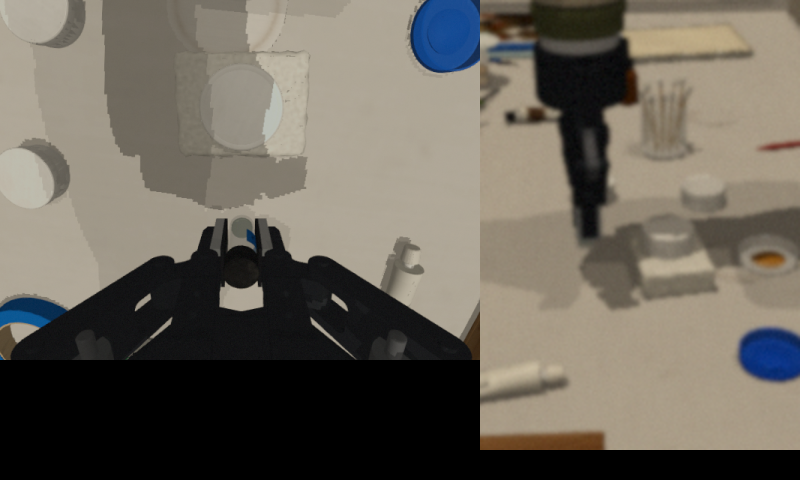

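The vial is held upright behind the block, the tin is centred on the block and the dish is in front. Lowering the vial.

Emit:
jog_arm --pt "0 0 -0.4 0 0 0" --pt "0 0 -0.7 0 0 0" --pt "0 0 -0.88 0 0 0" --pt "0 0 -0.95 0 0 0" --pt "0 0 -0.97 0 0 0" --pt "0 0 -0.97 0 0 0"

```text
clock: 16.67
tcp_pos: [0.6153, 0.1333, 0.0129]
orientation: [0.0, -0.066, 0.998, 0.0]
wrist_force: [0.6, 0.7, 0.7]
finger_gap: 0.0164
grip_force: 24.3
```

Emit:
jog_arm --pt "0 0 -0.03 0 0 0" --pt "0 0 -0.03 0 0 0" --pt "0 0 -0.03 0 0 0"

```text
clock: 16.92
tcp_pos: [0.6158, 0.1334, 0.0125]
orientation: [0.001, -0.066, 0.998, 0.0]
wrist_force: [-0.6, -0.5, 5.4]
finger_gap: 0.0171
grip_force: 24.4
```

Emit:
jog_arm --pt "0 0 0 0 0 0" --pt "0 0 0 0 0 0" --pt "0 0 0 0 0 0" --pt "0 0 0 0 0 0" --pt "0 0 0 0 0 0" --pt "0 0 0 0 0 0" --pt "0 0 0.5 0 0 0" --pt "0 0 1.1 0 0 0" --pt "0 0 1.8 0 0 0" --pt "0 0 2.6 0 0 0" --pt "0 0 3.4 0 0 0" --pt "0 0 3.6 0 0 0" --jaw 0.2

```text
clock: 17.92
tcp_pos: [0.6177, 0.1337, 0.1612]
orientation: [0.004, -0.066, 0.998, 0.0]
wrist_force: [0.8, 0.4, 0.4]
finger_gap: 0.0343
grip_force: 0.0
```

Emit:
jog_arm --pt "-0.1 -0.8 0 0 0 0" --pt "-0.2 -1.7 0 0 0 0" --pt "-0.3 -2.7 0 0 0 0" --pt "-0.4 -3.7 0 0 0 0" --pt "-0.5 -4.7 0 0 0 0" --pt "-0.6 -5.7 0 0 0 0" --pt "-0.7 -6.7 0 0 0 0" --pt "-0.8 -7.7 0 0 0 0" --pt "-1.0 -8.7 0 0 0 0" --pt "-1.1 -9.7 0 0 0 0" --pt "-1.2 -10.6 0 0 0 0" --pt "-1.28 -11.26 0 0 0 0" --jaw -0.6

```text
clock: 18.92
tcp_pos: [0.563, -0.3204, 0.1548]
orientation: [-0.0, -0.065, 0.998, -0.0]
wrist_force: [0.9, -0.5, 0.7]
finger_gap: 0.0683
grip_force: 0.0
```

Emit:
jog_arm --pt "0 0 0 0 0 0" --pt "0 0 0 0 0 0" --pt "0 0 0 0 0 0"

```text
clock: 19.17
tcp_pos: [0.5635, -0.3165, 0.1547]
orientation: [-0.0, -0.066, 0.998, 0.001]
wrist_force: [0.3, -0.2, 0.7]
finger_gap: 0.0686
grip_force: 0.0
```

```bash
python3 - <<'E'
from h import *
s=env.get_state();print(s['clock'],s['tcp_pos'],s['orientation'],s['finger_gap'])
c=snap('wrist','w7')
E
```

```text
19.1667 [ 0.5635204  -0.31648874  0.15469437] [-3.87066303e-04 -6.55437466e-02  9.97849402e-01  6.62557107e-04] 0.06855215689970907
```

View pics/w7.png

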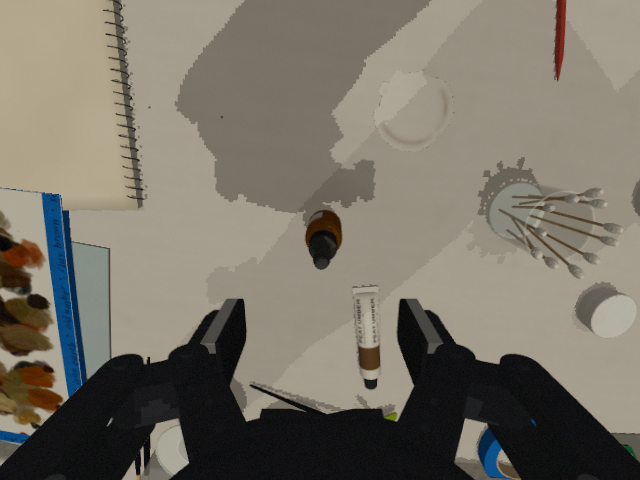

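Dropper body is at about (323,230) and teat tip at (321,263). The near end of tube_b is at (353–379,287), so I'll check clearance.

```bash
python3 - <<'E'
from h import *
c=load('w7')
print('teat',at(c,321,263,.090),'foot',at(c,322,225,.0),'body.05',at(c,323,232,.052))
print('tube end',at(c,353,287,.011),at(c,379,286,.005))
for p in [(.564,-.317,0),(.564,-.317,.052),(.564,-.317,.092)]: print(proj(c,p))
E
```

```text
teat [ 0.56516217 -0.31685647  0.09      ] foot [ 0.56216955 -0.31625531  0.        ] body.05 [ 0.55456599 -0.31670442  0.052     ]
tube end [ 0.61373505 -0.2808256   0.011     ] [ 0.61223606 -0.25583532  0.005     ]
[320.91293242 226.85638725]
[320.96272415 243.9418738 ]
[321.01651756 262.37444751]
```

Emit:
jog_arm --pt "0 0 -0.6 0 0 0" --pt "0 0 -1.3 0 0 0" --pt "0 0 -2 0 0 0" --pt "0 0 -2.6 0 0 0" --pt "0 0 -3.0 0 0 0" --pt "0 0 -3.2 0 0 0" --pt "0 0 -3.2 0 0 0" --pt "0 0 -3.2 0 0 0"

```text
clock: 19.88
tcp_pos: [0.5643, -0.316, 0.0277]
orientation: [-0.0, -0.066, 0.998, 0.0]
wrist_force: [0.1, -0.2, 0.6]
finger_gap: 0.0681
grip_force: 0.0
```

Emit:
jog_arm --pt "0 0 0 0 0 0" --pt "0 0 0 0 0 0" --pt "0 0 0 0 0 0" --pt "0 0 0 0 0 0" --pt "0 0 0 0 0 0" --pt "0 0 0 0 0 0" --pt "0 0 0 0 0 0" --pt "0 0 0 0 0 0" --pt "0 0 0 0 0 0" --pt "0 0 0 0 0 0" --jaw 1

```text
clock: 20.72
tcp_pos: [0.5648, -0.3178, 0.0288]
orientation: [0.001, -0.066, 0.998, -0.001]
wrist_force: [0.9, 0.6, 6.0]
finger_gap: 0.0279
grip_force: 24.3
```

Emit:
jog_arm --pt "0 0 0.4 0 0 0" --pt "0 0 1.0 0 0 0" --pt "0 0 1.8 0 0 0" --pt "0 0 2.6 0 0 0" --pt "0 0.3 3.3 0 0 0" --pt "0 1.0 3.6 0 0 0" --pt "0 1.8 3.6 0 0 0" --pt "0 2.6 3.6 0 0 0" --pt "-0.1 3.4 3.6 0 0 0" --pt "-0.1 4.2 3.6 0 0 0" --pt "-0.2 5.0 3.6 0 0 0" --pt "-0.2 5.8 3.6 0 0 0" --force 30

```text
clock: 21.72
tcp_pos: [0.5547, -0.0835, 0.1711]
orientation: [-0.001, -0.065, 0.998, 0.0]
wrist_force: [0.2, -0.3, -1.1]
finger_gap: 0.0273
grip_force: 29.1
```

Emit:
jog_arm --pt "0 0.8 0 0 0 0" --pt "0 1.6 0 0 0 0" --pt "0 2.4 -0.1 0 0 0" --pt "-0.09 2.8 -0.5 0 0 0" --pt "-0.09 2.97 -1.1 0 0 0" --pt "-0.09 2.97 -1.7 0 0 0" --pt "-0.09 2.97 -2.3 0 0 0" --pt "-0.09 2.97 -2.7 0 0 0" --pt "-0.09 2.97 -2.9 0 0 0" --pt "-0.09 2.97 -2.9 0 0 0"

```text
clock: 22.55
tcp_pos: [0.5503, 0.0339, 0.0532]
orientation: [-0.002, -0.066, 0.998, 0.0]
wrist_force: [-0.4, -0.4, 0.1]
finger_gap: 0.0277
grip_force: 29.1
```

```bash
python3 - <<'E'
from h import *
s=env.get_state();print(s['clock'],s['tcp_pos'],s['finger_gap'],s['grip_force'])
c=snap('wrist','w8')['pixels'];a=snap('scene','s8')['pixels']
o=np.zeros((480,800,3),np.uint8); o[:360,:480]=cv2.resize(c,(480,360),interpolation=cv2.INTER_AREA); o[:400,480:800]=cv2.resize(a[150:310,225:353],(320,400))
cv2.imwrite('pics/z8.png',o[:,:,::-1])
E
```

```text
22.55 [0.55034901 0.03387677 0.05316897] 0.027706221201656462 29.14136344450526
```

View pics/z8.png

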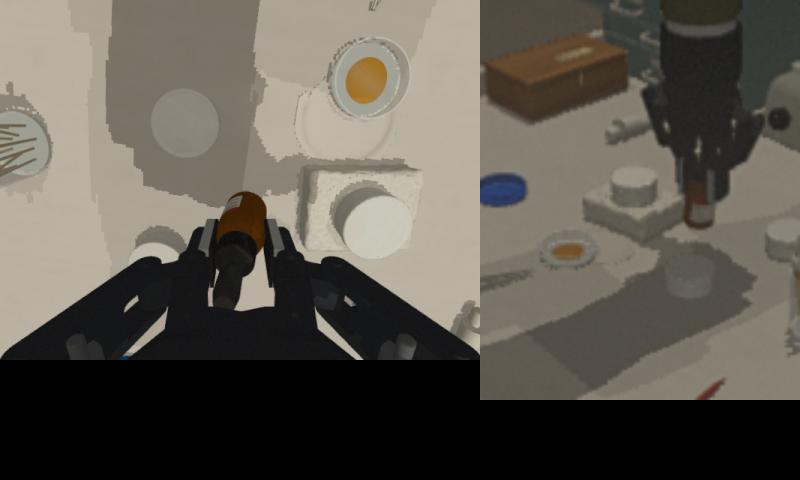

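The bottle looks tilted in the grip, so I'll measure how much before setting it down.

```bash
python3 - <<'E'
from h import *
np.set_printoptions(precision=3,suppress=True)
for f in ['w8','s8']:
    c=load(f);p=c['pixels'].astype(int);m=(p[:,:,0]-p[:,:,2]>25)&(p[:,:,0]<150)
    if f=='s8': m[:, :290]=0; m[:,320:]=0; m[:200]=0; m[260:]=0
    else: m[:240]=0;m[350:]=0;m[:,:270]=0;m[:,370:]=0
    n,l,st,ce=cv2.connectedComponentsWithStats(m.astype(np.uint8));i=1+np.argmax(st[1:,4])
    pts=np.argwhere(l==i)[:,::-1].astype(float);w,v=np.linalg.eigh(np.cov(pts.T));print(f,st[i],ce[i],'axis',v[:,1])
    for v in range(st[i][1],st[i][1]+st[i][3],6):
        q=np.where(l[v]==i)[0];print(v,q.min(),q.max(),end=' | ')
    print()
    b=np.array([.5503,.0339])
    for z in (.026,.052,.078,.118): print(z,proj(c,[*b,z]))
    if f=='s8': print(c['pixels'][205:250:3,290:320].mean(2).astype(int))
E
```

```text
w8 [ 289  255   67   85 3098] [327.045 291.105] axis [-0.548  0.837]
255 321 332 | 261 309 345 | 267 304 350 | 273 319 353 | 279 304 355 | 285 297 355 | 291 293 354 | 297 291 351 | 303 290 352 | 309 289 353 | 315 289 353 | 321 289 353 | 327 342 350 | 333 343 347 | 339 342 342 | 
0.026 [322.213 284.477]
0.052 [322.436 306.936]
0.078 [322.739 337.547]
0.118 [323.496 414.207]
s8 [308 223   8   9  39] [311.513 227.308] axis [0.293 0.956]
223 309 310 | 229 308 313 | 
0.026 [312.364 239.302]
0.052 [312.256 229.85 ]
0.078 [312.147 220.195]
0.118 [311.978 204.937]
[[124 126 126 125 123  84  37  33  39  38  36  37  38  37  36  39  39  36
   37  35  36  46  74  40  34  37  37  38  38  36]
 [125 124 124 124 125 127 116  92  61  72  59  38  37  38  38  38  36  39
   35  36  33  56 102  61  34  35  38  36  36  38]
 [125 124 125 126 124 125 126 126 125 126 127 119  55  35  36  39  38  37
   36  38  46  76  88  47  36  38  40  38  40  43]
 [125 125 123 124 124 122 122 124 124 125 125 128 124  60  52  69  44  37
   38  37  38  40  53  39  37  35  39  39  38  39]
 [140 141 135 128 125 124 125 124 124
[... 638 characters left out ...]
 89  81  81  82  72  47
   42  52  79  73  72  77  76  75  79  79  83 108]
 [137 134 107  99  89  92  98  91  81  80  82  81  82  81  83  83  58  44
   46  70  85  83  79  80  84  88  88  81  86 126]
 [ 94  88  83  83  84  82  83  82  82  83  81  82  79  73  75  79  73  42
   41  52  65  79  78  79  76  67  63  53  84 125]
 [ 89  85  83  84  84  81  82  79  76  75  75  85 119 127 128 125 128 127
  108  89  86  64  59  61  61  80 107 111 114 114]
 [ 92  84  81  75  76  78  76  88  99 128 127 126 125 127 126 125 126 125
  127 126 126 124 115 112 112 112 114 113 112 112]
 [ 85  86  87  89  87  88  88  88  88  87  87  86  87  89  95  95  93  87
   93  84  83  75  83  81  83  82  89 111 115 112]]
```

The tilt is about 0.08 rad, which is well under the tipping angle, so the bottle will settle upright on its foot. I'll lower it gently.

Emit:
jog_arm --pt "0 -0.03 -0.3 -0.2 0 0" --pt "0 -0.05 -0.5 -0.4 0 0" --pt "0 -0.05 -0.6 -0.5 0 0" --pt "0 -0.05 -0.63 -0.5 0 0" --pt "0 -0.05 -0.63 -0.5 0 0"

```text
clock: 23.07
tcp_pos: [0.5522, 0.0321, 0.0302]
orientation: [-0.002, -0.066, 0.997, -0.026]
wrist_force: [-0.2, -0.0, -0.2]
finger_gap: 0.0277
grip_force: 29.1
```

Emit:
jog_arm --pt "0 0 -0.02 0 0 0" --pt "0 0 -0.04 0 0 0" --pt "0 0 -0.04 0 0 0"

```text
clock: 23.32
tcp_pos: [0.5525, 0.0317, 0.0288]
orientation: [-0.001, -0.066, 0.998, -0.026]
wrist_force: [1.4, 0.1, -0.8]
finger_gap: 0.0277
grip_force: 29.1
```

Emit:
jog_arm --pt "0 0 -0.02 0 0 0" --pt "0 0 -0.04 0 0 0" --pt "0 0 -0.05 0 0 0" --pt "0 0 -0.05 0 0 0"

```text
clock: 23.65
tcp_pos: [0.553, 0.0317, 0.0283]
orientation: [-0.001, -0.066, 0.997, -0.026]
wrist_force: [-2.5, 0.9, 10.6]
finger_gap: 0.0277
grip_force: 30.1
```

Emit:
jog_arm --pt "0 0 0 0 0 0" --pt "0 0 0 0 0 0" --pt "0 0 0 0 0 0" --pt "0 0 0 0 0 0" --pt "0 0 0 0 0 0" --pt "0 0 0 0 0 0" --jaw 0

```text
clock: 24.15
tcp_pos: [0.5522, 0.0318, 0.0263]
orientation: [-0.002, -0.066, 0.998, -0.026]
wrist_force: [0.4, -1.1, -0.2]
finger_gap: 0.0424
grip_force: 0.0
```

Emit:
jog_arm --pt "0 0 0.2 0.25 0 0" --pt "0 0 0.4 0.5 0 0" --pt "0 0 0.8 0.5 0 0" --pt "0 0 1.4 0.5 0 0" --pt "0 0 2.1 0.5 0 0" --pt "0 0 2.9 0.5 0 0" --pt "0 0 3.7 0.5 0 0" --pt "0 0 4.4 0.5 0 0" --pt "-0.4 0.7 5 0.5 0 0" --pt "-0.8 1.5 5 0.5 0 0" --pt "-1.2 2.2 5 0.5 0 0" --pt "-1.2 2.2 5 0.5 0 0"

```text
clock: 25.15
tcp_pos: [0.5016, 0.1235, 0.2273]
orientation: [-0.0, -0.068, 0.998, 0.001]
wrist_force: [-0.8, -0.9, -1.0]
finger_gap: 0.0427
grip_force: 0.0
```

```bash
python3 - <<'E'
from h import *
s=env.get_state();print(s['clock'],s['tcp_pos'],s['orientation'])
c=snap('wrist','w9')['pixels'];a=snap('side','s9')['pixels']
o=np.zeros((480,800,3),np.uint8); o[:390,:520]=cv2.resize(c,(520,390),interpolation=cv2.INTER_AREA); o[:420,520:800]=cv2.resize(a[180:330,270:370],(280,420))
cv2.imwrite('pics/z9.png',o[:,:,::-1])
E
```

```text
25.15 [0.50155757 0.12348922 0.22732069] [-2.77308820e-04 -6.79113585e-02  9.97690847e-01  9.71439506e-04]
```

View pics/z9.png

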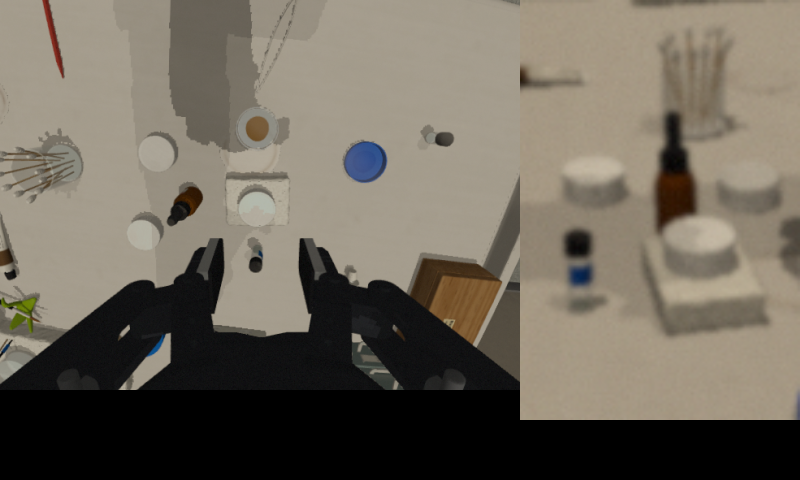

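Everything stands upright and clear: tin (257,207), dish (257,129), vial (256,255), dropper (186,205). I'll check the offsets in the block frame.

```bash
python3 - <<'E'
from h import *
np.set_printoptions(precision=4,suppress=True)
c=load('w9');S=640/520;q=[.5403,.1237,.1336];R=np.array([[np.cos(q[2]),np.sin(q[2])],[-np.sin(q[2]),np.cos(q[2])]])
for n,p,z,t in [('tin',(257,207),.047,(0,0)),('dish',(257,128),.007,(-.094,0)),('vialcap',(256,265),.053,(.0755,0)),('vialfoot',(256,246),.0,(.0755,0)),('dropteat',(173,217),.09,(0,-.0905))]:
    w=at(c,p[0]*S,p[1]*S,z)[:2];print(n,w,'block frame',R@(w-q[:2]),'want',t)
f=lambda x,y,z:proj(c,[*(np.array(q[:2])+R.T@[x,y]),z])/S
print('expect drop foot/body/teat',f(0,-.0905,0),f(0,-.0905,.052),f(0,-.0905,.092))
print('block corners',[f(a,b,.026).round(0).tolist() for a,b in[(-.037,-.0455),(-.037,.0455),(.037,.0455),(.037,-.0455)]])
p=c['pixels'].astype(int);m=(p[:,:,0]-p[:,:,2]>22)&(p[:,:,0]<150);m[:210]=0;m[290:]=0;m[:,:195]=0;m[:,260:]=0
y,x=np.nonzero(m);print('amber',x.min()/S,x.max()/S,y.min()/S,y.max()/S,x.mean()/S,y.mean()/S)
E
```

```text
tin [0.5378 0.1233] block frame [-0.0026 -0.0001] want (0, 0)
dish [0.4459 0.1107] block frame [-0.0953 -0.0003] want (-0.094, 0)
vialcap [0.615  0.1322] block frame [ 0.0751 -0.0015] want (0.0755, 0)
vialfoot [0.6147 0.1313] block frame [ 0.0747 -0.0023] want (0.0755, 0)
dropteat [0.5467 0.0329] block frame [-0.0058 -0.0909] want (0, -0.0905)
expect drop foot/body/teat [192.9088 197.7221] [183.0536 210.2264] [173.2961 222.6378]
block corners [[221.0, 176.0], [293.0, 176.0], [291.0, 230.0], [224.0, 230.0]]
amber 159.25 210.4375 173.0625 234.8125 190.10968907035175 200.41190326633165
```

```bash
python3 -c "
from h import env
print(env.hand_in())"
```

```text
the job is handed in; nothing more can be done
None
```

The layout is done and handed in at about 25 s. Tin, dish, tall vial and dropper bottle stand upright, let go, and within about 6 mm of target in the last picture. I never went near the short vial or tube_a, and passed over tube_b without touching it.

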